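Hang and count the fair's bells

ROBOT

A 6-joint arm with a two-finger parallel gripper is mounted at the origin on the work surface. World frame = base frame: x ahead of the robot, y to its left, z up, the work surface at z = 0. Lengths are in m, angles in rad, forces in N, time in s.
With the tool pointing down it reaches from about 0.35 to 0.725 m from the base axis. Payload 4.3 kg.
Tool frame: the origin (TCP) lies midway between the tips of the shut fingers; the grasp point (between the pads) lies 19 mm behind it (r.grip_point_offset is the distance from the TCP to the grasp point, in m); z points along the fingers, y is the line along which they close (so a half turn about z gives the same grasp; the last joint's range is limited). The gripper opens to 85 mm and grips with 20 to 120 N. Pads are 22 mm wide; open, the fingers measure 114 mm over their backs; the gripper's body (76 mm by 85 mm) begins 54 mm behind the grasp point. The pads swing forward as they close: fully open they stand 13 mm farther back than shut.
Start: joints at [-1.373, 0.377, 0.081, 1.274, 0, 1.46], TCP at [0.174, -0.548, 0.231] pointing down, gripper open.
Joint ranges: [-2.72, 2.72], [-0.84, 1.66], [-1.02, 1.22], [-1.77, 2.12], [-1.37, 1.28], [-3.14, 3.14]. Speed limits (rad/s): [2.57, 2.57, 3.14, 3.14, 3.14, 3.14].

INTERFACE

Orientations are given as [roll, pitch, yaw] about the fixed x, y, z axes, in that order (R = Rz(yaw) Ry(pitch) Rx(roll)).
In Python, from bench import r gives the robot as it stands.
- The arm moves only by the shell command python3 -m creep 'ROWS' [FORCE]. ROWS is JSON, a list of rows, each a list of 5 numbers: the shift along the tool's x, y, z in mm, then the turn about the tool's z in degrees, then the gripper's target within -1 to 1 (fully open at 1, half-way at 0, shut at -1). In form: [[x, y, z, twist, grip], ...]. A call has exactly 10 rows; each row is the pose to reach, as a shift and turn from the pose commanded when the call began, along the tool's axes at that moment; what a row does not reach only later rows make up. A row lasts 1/8 s, in which the tool goes at most 62.5 mm and 10.7 degrees, less where a joint would pass 70% of its speed; a pose out of reach is approached as far as the arm can. A call with a gripper value outside its range is refused whole. The fingers move at their own pace and stop on an object; FORCE is the grip in N (left out, the last holds). Time passes only in rows, so rows that repeat a pose let the fingers close, or fill a call up. It gives the time, the measured TCP pose, the force, the opening and the grip force at its end, in the units of the state.
- r.get_obs(): the state, without advancing time (a new reading comes with each control period).
- r.grab_frame(name): name is "side" or "top" or "wrist"; returns the picture (400x640x3 uint8, blue, green, red); there is no depth.
- r.camera_params(name): a dict with "fov_y" (degrees; the focal length in pixels is half the picture's height over the tangent of half this angle, whatever the lens; pixels are square), "cx", "cy" (the principal point, pixels), "R" (3x3) and "t" (3): a world point X has camera coordinates R X + t; the wrist camera has in their place "mount" (4x4, takes a point from camera to tool coordinates, whose origin is the TCP and whose axes are the flange's). Camera axes: x right, y down, z forward; pixel columns grow to the right and rows downward; lengths in m; the calibration is good to about 2 mm. A picture is of the moment at which its call begins: read the wrist's pose just before it. camera_params takes no time and is no camera call.
- r.hand_in(): hands the job in; it is judged then, once.
Trained networks look in the newest picture that a camera, given by its name, has taken for a name from the list of things; names that differ only in an ending like _2 or _b are one class to them, and where a whole thing is asked for, a point or a joint stands for the part that bears it (a point fixed in the world has none). Each returns a list of dicts, best first, with "p" (0 to 1); they miss things now and then, are a little off and sometimes report something else, mostly with a low value. They report only what shows in the picture. A call takes as long as a camera call. They do not tell look-alikes from the thing itself.
- r.search_frame(camera, name): "at" ([x, y, z] in m, in world coordinates, good to about 4 mm: the middle of the surface that is visible of it).
- r.spot_point(camera, name): "at" ([x, y, z] in m, in world coordinates, good to about 4 mm: a listed point, or the origin of a listed thing).
The state is a dict: "t": time; "joint_pos": joint angles; "dq": joint speeds; "effort": joint torques, N m; "tool_pos": TCP position; "tcp_rot": TCP orientation; "force": force on the tool from outside, world axes, zero at the start; "moment": the same for the moment, N m; "width": opening from 0.0 (shut) to 1.0 (fully open); "grip_force": force on a finger pad.
Only numpy, scipy, OpenCV 4.12 (cv2) and the standard library are available. Lean on these libraries where they do the work, as an engineer would, in place of code of your own. Each camera call takes 0.05 s, during which the arm holds its last target. There are 200 camera calls.

TASK

Hang every bell from the tin in the wooden rack, one to a slot: its neck goes in through the slot's mouth, to the rear and then sideways to the closed end, flange resting on the board. Click the tally counter's lever fully down exactly once for each bell (any time before the end), and when the bells are all hung, put the lid on the emptied tin so that it sits seated and level. Leave the other things on the table where they are.

Things in the scene. Friction and masses are not known exactly. Their poses are not given: they have to be found in the camera images.
- bell_1: red turned Christmas bell (may be absent), 80 g, round, 106 mm tall, upright in the tin at the start. Origin: centre of its underside, z up. Bell body 48 mm across at the foot, narrowing, 0-46 mm up; thin dark neck 7 mm in diameter, 46-68 mm up; flange 30 mm in diameter, 68-72 mm up; light wooden grip 16 mm in diameter, 72-106 mm up, to be taken from above.
- bell_2: brass-coloured turned Christmas bell (may be absent), 80 g, round, 106 mm tall, upright in the tin at the start. Origin: centre of its underside, z up. Bell body 48 mm across at the foot, narrowing, 0-46 mm up; thin dark neck 7 mm in diameter, 46-68 mm up; flange 30 mm in diameter, 68-72 mm up; light wooden grip 16 mm in diameter, 72-106 mm up, to be taken from above.
- bell_3: green turned Christmas bell (may be absent), 80 g, round, 106 mm tall, upright in the tin at the start. Origin: centre of its underside, z up. Bell body 48 mm across at the foot, narrowing, 0-46 mm up; thin dark neck 7 mm in diameter, 46-68 mm up; flange 30 mm in diameter, 68-72 mm up; light wooden grip 16 mm in diameter, 72-106 mm up, to be taken from above.
- bell_4: white turned Christmas bell (may be absent), 80 g, round, 106 mm tall, upright in the tin at the start. Origin: centre of its underside, z up. Bell body 48 mm across at the foot, narrowing, 0-46 mm up; thin dark neck 7 mm in diameter, 46-68 mm up; flange 30 mm in diameter, 68-72 mm up; light wooden grip 16 mm in diameter, 72-106 mm up, to be taken from above.
- rack: fixed light-wood rack: level board 8 mm thick, 85 mm deep, 356 mm wide, top 130 mm above the table, on two 14 mm side panels as high as the board (392 mm over all); open below, but for a 30 mm high tie bar at the rear foot. Four L-shaped slots go through the board. Origin: table level under the middle of the board's front edge; x to the rear (away from the robot), y along the front edge, z up.
- slot1_mouth (a point): centre of slot 1's mouth in the board's front edge, at board-top height; rack axes. The 13 mm wide slot runs (centre line) 40 mm to rack +x, then turns and runs 30 mm to rack +y, where it is closed. A bell hangs with its neck in the slot, flange on the board, its origin then 62 mm above the table.
- slot1_end (a point): where a neck's axis is at the closed end of slot 1 (rack +40 mm x, +30 mm y from its mouth), at board-top height
- slot2_mouth (a point): centre of slot 2's mouth in the board's front edge, at board-top height; rack axes. The 13 mm wide slot runs (centre line) 40 mm to rack +x, then turns and runs 30 mm to rack +y, where it is closed. A bell hangs with its neck in the slot, flange on the board, its origin then 62 mm above the table.
- slot2_end (a point): where a neck's axis is at the closed end of slot 2 (rack +40 mm x, +30 mm y from its mouth), at board-top height
- slot3_mouth (a point): centre of slot 3's mouth in the board's front edge, at board-top height; rack axes. The 13 mm wide slot runs (centre line) 40 mm to rack +x, then turns and runs 30 mm to rack +y, where it is closed. A bell hangs with its neck in the slot, flange on the board, its origin then 62 mm above the table.
- slot3_end (a point): where a neck's axis is at the closed end of slot 3 (rack +40 mm x, +30 mm y from its mouth), at board-top height
- slot4_mouth (a point): centre of slot 4's mouth in the board's front edge, at board-top height; rack axes. The 13 mm wide slot runs (centre line) 40 mm to rack +x, then turns and runs 30 mm to rack +y, where it is closed. A bell hangs with its neck in the slot, flange on the board, its origin then 62 mm above the table.
- slot4_end (a point): where a neck's axis is at the closed end of slot 4 (rack +40 mm x, +30 mm y from its mouth), at board-top height
- tin: round brass-coloured tin, fixed to the table, 142 mm outside diameter, 4 mm wall, 50 mm tall, inner floor 5 mm up, open on top. Origin: centre of its underside, z up.
- lid: loose lid, 150 g, lying right way up: brass-coloured disc 148 mm across, 8-13 mm above its origin, over a plug 122 mm across that fits in the tin's mouth, and a red knob on top, 24 mm across, 13-37 mm up. Origin: centre of the plug's underside, z up. When seated the disc rests on the rim and the origin is 42 mm above the tin's.
- tally_lever (a joint): sprung lever of the blue tally counter (fixed to the table, 117 mm tall, base 90 x 115 mm); rad, 0 at rest, 0.73 fully down at the stop; about 2 N to start, 6 N at the stop; springs back when let go. Only a press right to the stop, then fully back, counts.
- lever_pad (a point): top centre of the red finger pad (26 x 28 mm) at the lever's end; axes turn with the lever, y points outward along it, level at rest. At rest it stands 107 mm above the table, fully down 50 mm: it swings in an upright arc about a level axis 80 mm away and 75 mm above the table, shifting sideways under 9 mm. The dial and housing (up to 117 mm tall) begin about 45 mm away, on the axis side.
- tally_dial (a joint): white ten-mark dial of the counter, upright; rad, 0 at the start (red mark under the red pointer), turns on 0.628 per full press, by a ratchet, and stays; it cannot be turned back
- ribbon_spool: ribbon spool, 52 mm across, 52 mm tall; bystander, loose. Origin: centre of its underside.
- tape_roll: clear tape roll lying flat, 56 mm across, 20 mm tall; bystander, loose. Origin: centre of its underside.
- gold_star: flat yellow wooden star, 85 mm across, 20 mm thick; bystander, loose. Origin: centre of its underside.
- drink_bottle: brown glass drink bottle, 60 mm across, 200 mm tall; bystander, loose. Origin: centre of its underside.
- gift_box: blue gift box with red bands, 70 x 70 x 50 mm; bystander, loose. Origin: centre of its underside.
- candle: white pillar candle, 44 mm across, 70 mm tall; bystander, loose. Origin: centre of its underside.
There are look-alikes about, which are no part of the job. What is shaped like the bell_1 but purple is not meant. What is shaped like the bell_3 but purple is not meant.

How it is judged:
On the way, in this order (a step that is already met when the one before it is completed fails the run):
1. every bell hangs in the rack (x of bell_1 in the frame of rack between 0.03 and 0.05 m and z of bell_1 in the frame of rack between 0.057 and 0.067 m and angle between each of bell_1, bell_2, bell_3, bell_4's own z axis and vertical below 0.15 rad and linear speed of each of bell_1, bell_2, bell_3, bell_4 below 0.05 m/s and (y of bell_1 in the frame of rack between -0.12 and -0.099 m or y of bell_1 in the frame of rack between -0.04 and -0.019 m or y of bell_1 in the frame of rack between 0.04 and 0.061 m or y of bell_1 in the frame of rack between 0.12 and 0.141 m) and x of bell_2 in the frame of rack between 0.03 and 0.05 m and z of bell_2 in the frame of rack between 0.057 and 0.067 m and (y of bell_2 in the frame of rack between -0.12 and -0.099 m or y of bell_2 in the frame of rack between -0.04 and -0.019 m or y of bell_2 in the frame of rack between 0.04 and 0.061 m or y of bell_2 in the frame of rack between 0.12 and 0.141 m) and x of bell_3 in the frame of rack between 0.03 and 0.05 m and z of bell_3 in the frame of rack between 0.057 and 0.067 m and (y of bell_3 in the frame of rack between -0.12 and -0.099 m or y of bell_3 in the frame of rack between -0.04 and -0.019 m or y of bell_3 in the frame of rack between 0.04 and 0.061 m or y of bell_3 in the frame of rack between 0.12 and 0.141 m) and x of bell_4 in the frame of rack between 0.03 and 0.05 m and z of bell_4 in the frame of rack between 0.057 and 0.067 m and (y of bell_4 in the frame of rack between -0.12 and -0.099 m or y of bell_4 in the frame of rack between -0.04 and -0.019 m or y of bell_4 in the frame of rack between 0.04 and 0.061 m or y of bell_4 in the frame of rack between 0.12 and 0.141 m)), for 0.2 s.
2. the lid sits level on the emptied tin (horizontal distance between lid and tin below 0.009 m and z of lid in the frame of tin between 0.038 and 0.0445 m and angle between lid's own z axis and vertical below 0.04 rad and linear speed of lid below 0.03 m/s), for 0.2 s.
At the end, for the whole second after the job is handed in: each bell hangs at rest within 0.15 rad of upright, 15 mm or more along the sideways part of a slot, flange on the board; the dial stands one mark (0.628 +- 0.25 rad in all) on per bell, lever up; the lid lies within 9 mm of the tin's axis, on its rim, level to 0.04 rad (all of step 1 and all of step 2 and value of joint tally_dial between 1.63358 and 2.76452 rad and (value of joint tally_dial above 2.26188 rad or (height (world z) of bell_1 above 5 m and height (world z) of tin above -1 m) or (height (world z) of bell_2 above 5 m and height (world z) of tin above -1 m) or (height (world z) of bell_3 above 5 m and height (world z) of tin above -1 m) or (height (world z) of bell_4 above 5 m and height (world z) of tin above -1 m)) and (value of joint tally_dial below 2.13622 rad or height (world z) of bell_1 above -5 m) and (value of joint tally_dial below 2.13622 rad or height (world z) of bell_2 above -5 m) and (value of joint tally_dial below 2.13622 rad or height (world z) of bell_3 above -5 m) and (value of joint tally_dial below 2.13622 rad or height (world z) of bell_4 above -5 m) and value of joint tally_lever below 0.1 rad); the robot touches nothing.
It fails at once if a bystander is moved by more than 5 cm (distance of any of ribbon_spool, tape_roll, gold_star, drink_bottle, gift_box, candle from where it was at the start of the episode above 0.05 m).
Of bell_1, bell_2, bell_3, bell_4 only 3 to 4 are there at a start; the rules pass over those that are not, and their reading is None.
At some moment in a run one of lid may be knocked a few centimetres aside while the robot is not near it.
Once in a run the grip may slacken for a moment while it holds something.
It also fails if it takes over 210 s, if anything falls off the work surface, if the arm or the gripper's body presses on something with over 40 N, if the wrist force passes 120 N, or if a joint passes its speed limit or range.

## Working session

There is one attempt and no reset: what is moved stays moved. The work goes in short steps, Python scripts to look and compute and a shell command to move; the robot and the scene stay as the last step left them, time stands still between calls to the robot, and variables do not carry over. Pictures are saved under pics/ and viewed, at most 14 in all, crops included, and the job is handed in when it is done.

```bash
ls; mkdir -p pics; cat > h.py <<'E'
from bench import r
import numpy as np, cv2
from scipy.spatial.transform import Rotation as Ro
def tool(o=None):
    o=o or r.get_obs(); return np.array(o["tool_pos"]), Ro.from_euler('xyz',o["tcp_rot"]).as_matrix()
def cam(n):
    c=r.camera_params(n); f=200/np.tan(np.radians(c["fov_y"])/2)
    if "mount" in c:
        p,R=tool(); M=np.array(c["mount"]); Rw=R@M[:3,:3]; o=p+R@M[:3,3]
    else:
        Rw=np.array(c["R"]).T; o=-Rw@np.array(c["t"])
    return f,c["cx"],c["cy"],Rw,o
def ray(n,u,v,z):
    f,cx,cy,R,o=cam(n); d=R@np.array([(u-cx)/f,(v-cy)/f,1]); return o+d*(z-o[2])/d[2]
def pix(n,X):
    f,cx,cy,R,o=cam(n); q=R.T@(np.array(X)-o); return np.round([cx+f*q[0]/q[2],cy+f*q[1]/q[2]],0)
def rel(X,z=None):
    "shift in tool axes mm to bring TCP to X"
    p,R=tool(); return np.round(R.T@(np.array(X)-p)*1000,1)
E
python3 - <<'E'
from h import *
for n in("top","side"):
    cv2.imwrite(f"pics/{n}0.png",r.grab_frame(n))
    c=r.camera_params(n);print(n,c["fov_y"],cam(n)[4])
    for k in ["bell_1","rack","slot1_mouth","slot1_end","slot2_end","slot3_end","slot4_mouth","slot4_end","tin","lid","lever_pad","ribbon_spool","tape_roll","gold_star","drink_bottle","gift_box","candle"]:
        try: print(k,[(round(d["p"],2),np.round(d["at"],3).tolist(),pix(n,d["at"]).tolist()) for d in r.spot_point(n,k)][:6])
        except Exception as e: print(k,e)
print(r.get_obs()); print(r.camera_params("wrist"))
E
```

```text
pics
top 55.964423723036425 [ 0.37223521 -0.01829633  1.10763371]
bell_1 [(0.74, [0.328, 0.293, 0.003], [221.0, 256.0]), (0.65, [0.302, 0.191, -0.003], [256.0, 265.0]), (0.63, [0.499, 0.279, 0.001], [228.0, 198.0]), (0.52, [0.508, 0.23, 0.003], [244.0, 195.0]), (0.47, [0.457, 0.219, 0.006], [247.0, 212.0])]
rack [(0.63, [0.613, 0.039, 0.001], [308.0, 160.0])]
slot1_mouth [(0.76, [0.627, -0.091, 0.129], [355.0, 145.0])]
slot1_end [(0.68, [0.667, -0.062, 0.128], [344.0, 130.0])]
slot2_end [(0.72, [0.655, 0.022, 0.129], [312.0, 135.0])]
slot3_end [(0.74, [0.646, 0.097, 0.13], [284.0, 138.0]), (0.72, [0.604, 0.147, 0.131], [265.0, 154.0])]
slot4_mouth [(0.59, [0.602, 0.146, 0.133], [266.0, 154.0]), (0.37, [0.394, -0.46, -0.002], [479.0, 234.0]), (0.22, [0.649, -0.419, -0.001], [462.0, 148.0])]
slot4_end [(0.84, [0.642, 0.181, 0.136], [252.0, 139.0])]
tin [(0.96, [0.478, 0.253, -0.001], [236.0, 205.0]), (0.22, [0.623, -0.092, 0.129], [355.0, 146.0])]
lid [(0.56, [0.454, 0.001, -0.0], [321.0, 214.0]), (0.48, [0.444, 0.268, 0.009], [230.0, 217.0])]
lever_pad [(0.77, [0.461, -0.204, 0.106], 
[... 2611 characters left out ...]
.17421771, -0.54800886,  0.23133208]), 'tcp_rot': array([3.14149822e+00, 2.86771609e-06, 3.07782107e-01]), 'force': array([ 0.50062028, -0.0200397 , -0.7156673 ]), 'moment': array([ 0.03787896, -0.02115319,  0.04449086]), 'grip_force': 0.0, 'width': 1.0034034453737424}
{'fov_y': 68.43477317485197, 'cx': 318.66325965656404, 'cy': 196.5310071319643, 'mount': array([[-2.42092905e-04, -9.57770688e-01, -2.87533043e-01,
         7.24006441e-02],
       [ 9.99999628e-01, -4.70061580e-04,  7.23806855e-04,
         4.66817136e-04],
       [-8.28399226e-04, -2.87532761e-01,  9.57770445e-01,
        -1.42310927e-01],
       [ 0.00000000e+00,  0.00000000e+00,  0.00000000e+00,
         1.00000000e+00]])}
```

```bash
python3 - <<'E'
import cv2,numpy as np
t=cv2.imread("pics/top0.png");s=cv2.imread("pics/side0.png")
a=cv2.resize(t[120:290,150:500],(800,389))
b=cv2.resize(s[95:215,230:400],(400,282))[:211]
c=cv2.resize(s[195:285,250:380],(400,277))[:211]
cv2.imwrite("pics/m0.png",np.vstack([a,np.hstack([b,c])]))
E
```

```text
(no output)
```

View pics/m0.png

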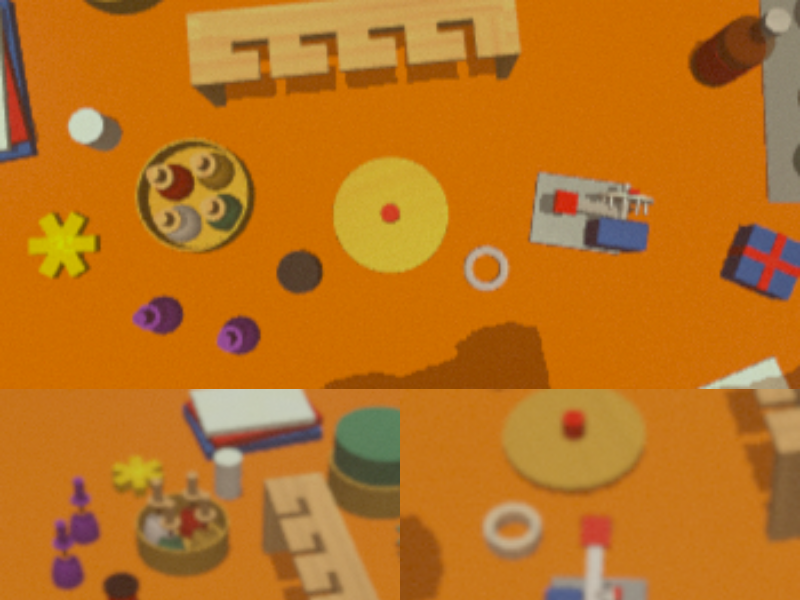

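The tin holds the four real bells: red (top-camera pixel 224,199), brass (241,194), green (246,211) and white (227,216). The purple look-alikes stand outside it at (220,257) and (254,265). The lid is at (321,214) and the lever pad at (398,208), with the dial on its -y side. I'll do the clicks first.

```bash
cat >> h.py <<'E'
def go(x,y,z,yaw=0.1):
    p,R=tool(); t=np.degrees(np.arctan2(R[1,0],R[0,0])-yaw)
    print("pos",np.round(p,4),"shift",rel([x,y,z]),"twist",round((t+180)%360-180,1))
E
python3 -c "
from h import *
go(.461,-.200,.150)"
```

```text
pos [ 0.1742 -0.548   0.2313] shift [ 378.7 -244.8   81.3] twist 11.9
```

```bash
python3 -m creep '[[20,-12,0,1,-1],[60,-38,0,3,-1],[110,-70,10,5,-1],[160,-103,20,7,-1],[210,-135,30,9,-1],[260,-168,40,11,-1],[310,-200,50,12,-1],[350,-226,50,12,-1],[379,-245,50,12,-1],[379,-245,50,12,-1]]' 60 && python3 - <<'E'
from h import *
go(.461,-.2,.15)
im=r.grab_frame("wrist");print([ (d["p"],np.round(d["at"],3)) for d in r.spot_point("wrist","lever_pad")][:2])
print(tool()[0]); print(pix("wrist",[.461,-.203,.107]),pix("wrist",tool()[0]))
cv2.imwrite("pics/w1.png",im)
E
```

```text
t: 3.05
tool_pos: [0.4624, -0.198, 0.1813]
tcp_rot: [3.142, -0.0, 0.102]
force: [-0.3, 0.1, -0.4]
width: -0.002
grip_force: 0.0
pos [ 0.4624 -0.198   0.1813] shift [-1.6  1.8 31.3] twist 0.1
[(0.82, array([ 0.461, -0.2  ,  0.108]))]
[ 0.46110979 -0.19973287  0.18130825]
[322. 206.] [317. 250.]
```

View pics/w1.png

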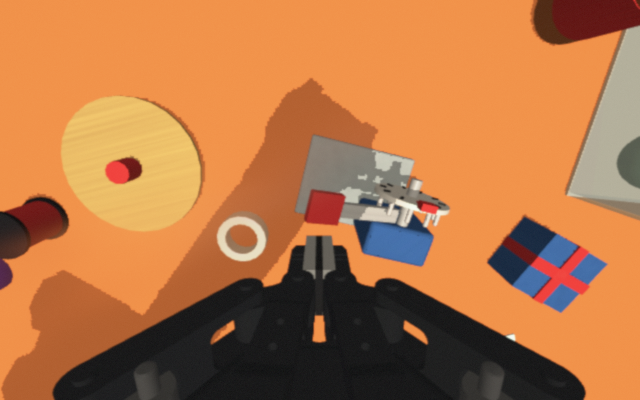

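```bash
python3 -m creep '[[0,2,30,0,-1],[0,2,60,0,-1],[0,2,85,0,-1],[0,2,110,0,-1],[0,2,128,0,-1],[0,2,133,0,-1],[0,2,133,0,-1],[0,2,100,0,-1],[0,2,60,0,-1],[0,2,60,0,-1]]' && python3 - <<'E'
from h import *
print(tool()[0])
im=r.grab_frame("wrist"); cv2.imwrite("pics/w2.png",cv2.resize(np.hstack([cv2.imread("pics/w1.png")[120:280,280:460],im[60:380,280:460][:160]]),None,fx=2.2,fy=2.2))
E
```

```text
t: 4.4
tool_pos: [0.4632, -0.2045, 0.1248]
tcp_rot: [3.137, -0.006, 0.096]
force: [0.2, 0.6, -0.3]
width: 0.002
grip_force: 0.0
[ 0.46324471 -0.20445038  0.12476179]
```

```bash
python3 -m creep '[[0,0,25,0,-1],[0,0,50,0,-1],[0,0,68,0,-1],[0,0,73,0,-1],[0,0,73,0,-1],[0,0,73,0,-1],[0,0,73,0,-1],[0,0,73,0,-1],[0,0,73,0,-1],[0,0,73,0,-1]]'
```

```text
t: 5.7
tool_pos: [0.4616, -0.2036, 0.0516]
tcp_rot: [3.138, -0.002, 0.097]
force: [-8.8, 1.9, 34.8]
width: 0.0
grip_force: 16.4
```

```bash
python3 -m creep '[[0,0,-35,0,-1],[0,0,-73,0,-1],[0,0,-73,0,-1],[0,0,-73,0,-1],[0,0,-73,0,-1],[0,0,-73,0,-1],[0,0,-73,0,-1],[0,0,-73,0,-1],[0,0,-73,0,-1],[0,0,-73,0,-1]]' && python3 - <<'E'
from h import *
print(tool()[0])
w=r.grab_frame("wrist");s=r.grab_frame("side")
cv2.imwrite("pics/w3.png",np.vstack([cv2.resize(cv2.imread("pics/w1.png")[150:270,290:470],(540,360))[:200],cv2.resize(w[120:320,290:490],(540,540))[:220],cv2.resize(s[215:275,270:350],(540,405))[:180]]))
E
```

```text
t: 6.95
tool_pos: [0.4614, -0.2017, 0.1214]
tcp_rot: [3.141, -0.0, 0.098]
force: [-0.2, -0.8, 0.4]
width: 0.001
grip_force: 0.0
[ 0.46143065 -0.20173244  0.12135953]
```

View pics/w3.png

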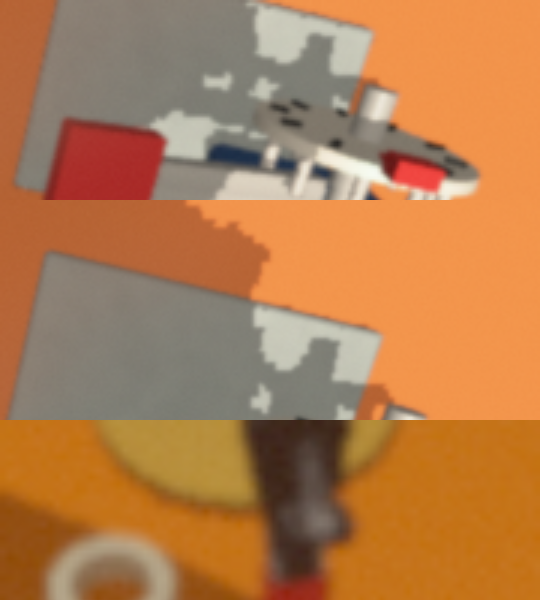

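```bash
python3 -m creep '[[0,0,-40,0,-1],[20,10,-70,0,-1],[60,10,-90,0,-1],[100,20,-90,0,-1],[130,30,-90,0,-1],[150,30,-90,0,-1],[150,30,-90,0,-1],[150,30,-90,0,-1],[150,30,-90,0,-1],[150,30,-90,0,-1]]' && python3 - <<'E'
from h import *
print(tool()[0])
w=r.grab_frame("wrist");u,v=map(int,pix("wrist",[.46,-.27,.09]));print(u,v)
a=max(0,min(v-75,250));b=max(0,min(u-100,440))
cv2.imwrite("pics/w4.png",cv2.resize(w[a:a+150,b:b+200],None,fx=4,fy=4,interpolation=2))
E
```

```text
t: 8.3
tool_pos: [0.613, -0.2169, 0.2117]
tcp_rot: [3.141, -0.0, 0.098]
force: [0.2, 0.7, 0.8]
width: 0.002
grip_force: 0.0
[ 0.61301494 -0.21689441  0.21167559]
353 330
```

View pics/w4.png

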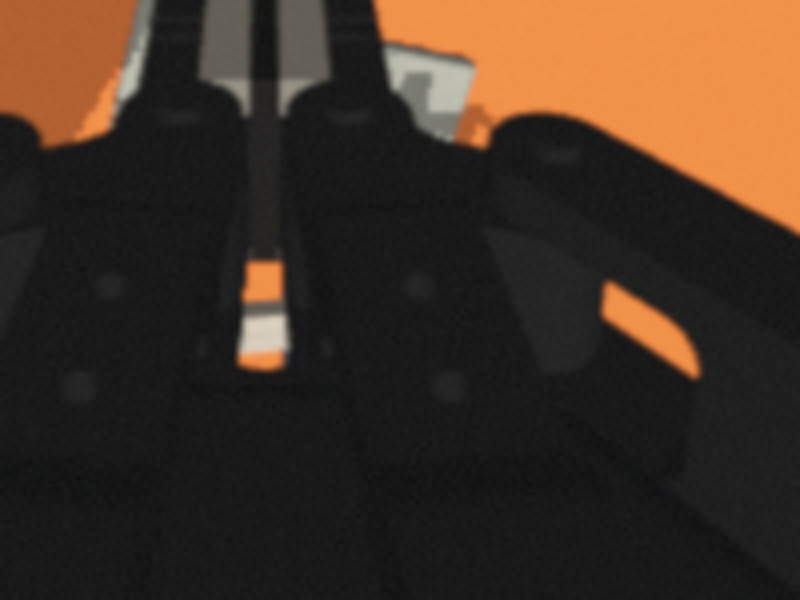

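The gripper hides the dial from here. I'll go back to the first picture's pose, where the dial did show.

```bash
python3 -c "
from h import *
go(.485,-.185,.181)"
```

```text
pos [ 0.6131 -0.2169  0.2116] shift [-124.4  -44.3   30.6] twist -0.1
```

```bash
python3 -m creep '[[-20,-10,10,0,-1],[-50,-20,20,0,-1],[-80,-35,30,0,-1],[-110,-44,30,0,-1],[-124,-44,30,0,-1],[-124,-44,30,0,-1],[-124,-44,30,0,-1],[-124,-44,30,0,-1],[-124,-44,30,0,-1],[-124,-44,30,0,-1]]' && python3 - <<'E'
from h import *
w=r.grab_frame("wrist");u,v=map(int,pix("wrist",[.461,-.27,.10]));print(u,v)
a=cv2.imread("pics/w1.png")[170:230,360:470]
b=w[v-35:v+35,u-55:u+55]
cv2.imwrite("pics/w5.png",np.vstack([cv2.resize(a,(600,327),interpolation=2)[:260],cv2.resize(b,(600,382),interpolation=2)[:330]]))
E
```

```text
t: 9.6
tool_pos: [0.4862, -0.1852, 0.1812]
tcp_rot: [3.142, 0.0, 0.098]
force: [-1.5, 0.2, -0.2]
width: -0.002
grip_force: 0.0
416 241
```

View pics/w5.png

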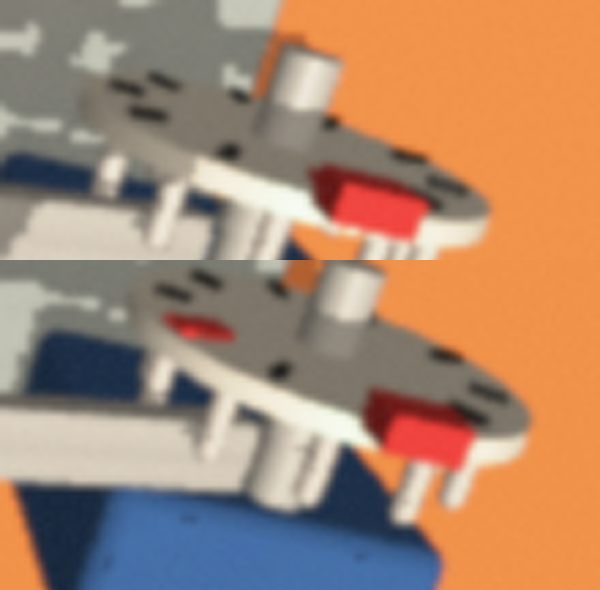

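The red mark is now at (200,328), two marks on from the pointer block at (430,430), so both presses counted. Two more to go.

```bash
python3 -c "
from h import *
go(.4615,-.2025,.121)"
```

```text
pos [ 0.4861 -0.1852  0.1812] shift [-26.1  14.8  60.2] twist -0.1
```

```bash
python3 -m creep '[[-13,7,0,0,-1],[-26,15,20,0,-1],[-26,15,50,0,-1],[-26,15,60,0,-1],[-26,15,85,0,-1],[-26,15,110,0,-1],[-26,15,128,0,-1],[-26,15,133,0,-1],[-26,15,133,0,-1],[-26,15,133,0,-1]]' && python3 -m creep '[[0,0,-35,0,-1],[0,0,-73,0,-1],[0,0,-73,0,-1],[0,0,-73,0,-1],[0,0,-45,0,-1],[0,0,-20,0,-1],[0,0,-5,0,-1],[0,0,0,0,-1],[0,0,0,0,-1],[0,0,0,0,-1]]'
```

```text
t: 10.9
tool_pos: [0.4631, -0.2047, 0.0525]
tcp_rot: [3.137, -0.003, 0.098]
force: [-6.2, 2.5, 24.1]
width: -0.003
grip_force: 11.7
t: 12.15
tool_pos: [0.4618, -0.2037, 0.0516]
tcp_rot: [3.138, -0.001, 0.098]
force: [-8.8, 3.5, 34.4]
width: 0.002
grip_force: 16.3
```

```bash
python3 -m creep '[[0,0,-35,0,-1],[0,0,-73,0,-1],[0,0,-110,0,-1],[13,-7,-133,0,-1],[26,-15,-133,0,-1],[26,-15,-133,0,-1],[26,-15,-133,0,-1],[26,-15,-133,0,-1],[26,-15,-133,0,-1],[26,-15,-133,0,-1]]' && python3 - <<'E'
from h import *
w=r.grab_frame("wrist");u,v=map(int,pix("wrist",[.461,-.27,.10]));print(u,v)
b=w[v-35:v+35,u-55:u+55]
cv2.imwrite("pics/w6.png",cv2.resize(b,(600,382),interpolation=2))
go(.497,.281,.25)
E
```

```text
t: 13.4
tool_pos: [0.4857, -0.1853, 0.1812]
tcp_rot: [-3.142, 0.0, 0.098]
force: [0.0, 0.4, 0.3]
width: -0.001
grip_force: 0.0
416 241
pos [ 0.4858 -0.1853  0.1813] shift [  56.9 -463.   -68.8] twist -0.1
```

View pics/w6.png

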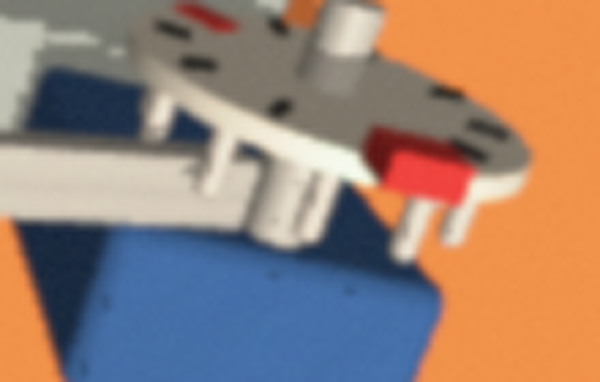

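The dial now stands four marks on from the pointer (red mark at 205,17). On to the bells.

```bash
python3 -m creep '[[0,-20,-20,0,-0.15],[0,-60,-45,0,-0.15],[0,-115,-45,0,-0.15],[0,-170,-45,0,-0.15],[0,-225,-45,0,-0.15],[0,-280,-45,0,-0.15],[0,-335,-45,0,-0.15],[0,-380,-45,0,-0.15],[0,-425,-45,0,-0.15],[0,-440,-45,0,-0.15]]' && python3 - <<'E'
from h import *
r.grab_frame("wrist");o=r.get_obs();print(o["width"])
for d in r.spot_point("wrist","bell_1"): print(round(d["p"],2),np.round(d["at"],3),pix("wrist",d["at"]))
for d in r.spot_point("wrist","tin"): print("tin",round(d["p"],2),np.round(d["at"],3))
go(.497,.281,.2)
E
```

```text
t: 14.7
tool_pos: [0.4583, 0.1602, 0.2263]
tcp_rot: [-3.094, 0.002, 0.176]
force: [-0.6, -0.3, -0.6]
width: 0.427
grip_force: 0.0
0.42632353717523985
0.86 [ 0.304  0.196 -0.001] [282. 268.]
0.74 [0.458 0.219 0.007] [280. 160.]
0.71 [0.507 0.23  0.005] [277. 118.]
0.7 [ 0.33   0.295 -0.003] [215. 239.]
0.59 [0.436 0.27  0.005] [238. 170.]
0.58 [0.495 0.282 0.01 ] [232. 121.]
0.56 [0.456 0.002 0.001] [448. 192.]
tin 0.84 [0.476 0.249 0.001]
tin 0.43 [0.508 0.231 0.006]
tin 0.4 [ 0.619 -0.011  0.132]
pos [0.4582 0.16   0.2262] shift [  59.4 -111.1   31.4] twist 4.3
```

```bash
python3 -m creep '[[0,0,0,0,-0.15],[0,0,0,0,-0.15],[0,0,0,0,-0.15],[0,0,0,0,-0.15],[0,0,0,0,-0.15],[0,0,0,0,-0.15],[0,0,0,0,-0.15],[0,0,0,0,-0.15],[0,0,0,0,-0.15],[0,0,0,0,-0.15]]' && python3 -c "
from h import *
go(.497,.281,.16)"
```

```text
t: 16.1
tool_pos: [0.4579, 0.1606, 0.2263]
tcp_rot: [-3.094, 0.002, 0.177]
force: [-0.5, 0.2, -0.1]
width: 0.427
grip_force: 0.0
pos [0.4579 0.1606 0.2263] shift [  59.8 -108.3   71.4] twist 4.4
```

```bash
python3 -m creep '[[10,-15,0,1,-0.15],[20,-30,0,2,-0.15],[30,-45,0,3,-0.15],[40,-60,0,4,-0.15],[50,-75,0,4,-0.15],[60,-90,0,4,-0.15],[60,-108,0,4,-0.15],[60,-108,0,4,-0.15],[60,-108,0,4,-0.15],[60,-108,0,4,-0.15]]' && python3 -c "
from h import *
go(.496,.2815,.16)"
```

```text
t: 17.35
tool_pos: [0.5132, 0.2008, 0.2315]
tcp_rot: [-3.043, 0.008, 0.202]
force: [-0.1, -0.6, -0.6]
width: 0.43
grip_force: 0.0
pos [0.5132 0.2008 0.2315] shift [ -0.1 -75.1  79.3] twist 5.9
```

```bash
python3 -c "
from h import *
print(r.get_obs()['joint_pos'])"
```

```text
[0.20151281 0.32629665 0.00389524 1.25610545 0.09894531 3.14062311]
```

```bash
python3 -m creep '[[0,0,0,-9,-0.15],[0,0,0,-18,-0.15],[0,0,0,-27,-0.15],[0,0,0,-36,-0.15],[0,0,0,-45,-0.15],[0,0,0,-54,-0.15],[0,0,0,-63,-0.15],[0,0,0,-72,-0.15],[0,0,0,-81,-0.15],[0,0,0,-81,-0.15]]' && python3 -c "
from h import *
print(r.get_obs()['joint_pos'])
go(.496,.2815,.16,1.67)"
```

```text
t: 18.6
tool_pos: [0.5133, 0.2008, 0.2315]
tcp_rot: [-3.118, -0.097, 1.613]
force: [-0.5, 0.3, -0.3]
width: 0.427
grip_force: 0.0
[0.20143224 0.32640436 0.00400049 1.25603541 0.09898072 1.72872557]
pos [0.5133 0.2008 0.2315] shift [ 74.1 -12.   79.3] twist -3.3
```

The last joint hit its limit and left the tool tilted by 5.7°. I'll wind it round to the opposite limit and undo the tilt there.

```bash
python3 -m creep '[[0,0,0,-10.5,-0.15],[0,0,0,-21,-0.15],[0,0,0,-31.5,-0.15],[0,0,0,-42,-0.15],[0,0,0,-52.5,-0.15],[0,0,0,-63,-0.15],[0,0,0,-73.5,-0.15],[0,0,0,-84,-0.15],[0,0,0,-94.5,-0.15],[0,0,0,-105,-0.15]]' && python3 -m creep '[[0,0,0,-10.5,-0.15],[0,0,0,-21,-0.15],[0,0,0,-31.5,-0.15],[0,0,0,-42,-0.15],[0,0,0,-52.5,-0.15],[0,0,0,-63,-0.15],[0,0,0,-73.5,-0.15],[0,0,0,-84,-0.15],[0,0,0,-94.5,-0.15],[0,0,0,-105,-0.15]]' && python3 -m creep '[[0,0,0,-10,-0.15],[0,0,0,-20,-0.15],[0,0,0,-30,-0.15],[0,0,0,-40,-0.15],[0,0,0,-50,-0.15],[0,0,0,-60,-0.15],[0,0,0,-67,-0.15],[0,0,0,-67,-0.15],[0,0,0,-67,-0.15],[0,0,0,-67,-0.15]]' && python3 -c "
from h import *
print(r.get_obs()['joint_pos'])
go(.51,.1,.23,.2)"
```

```text
t: 19.85
tool_pos: [0.5133, 0.2008, 0.2315]
tcp_rot: [3.042, 0.003, -2.832]
force: [0.1, -0.0, 0.3]
width: 0.427
grip_force: 0.0
t: 21.1
tool_pos: [0.5133, 0.2008, 0.2314]
tcp_rot: [-3.113, 0.095, -0.998]
force: [-0.5, 0.2, -0.4]
width: 0.427
grip_force: 0.0
t: 22.35
tool_pos: [0.5134, 0.2008, 0.2314]
tcp_rot: [-3.043, 0.011, 0.166]
force: [0.2, -0.2, -0.2]
width: 0.427
grip_force: 0.0
[ 0.20151555  0.32670674  0.00429215  1.25602095  0.0989929  -3.10610764]
pos [0.5134 0.2008 0.2314] shift [-20.   98.6  -8.1] twist -1.9
```

```bash
python3 -m creep '[[0,20,0,0,-0.15],[0,40,0,0,-0.15],[0,60,0,0,-0.15],[0,80,0,0,-0.15],[0,95,0,0,-0.15],[0,95,0,0,-0.15],[0,95,0,0,-0.15],[0,95,0,0,-0.15],[0,95,0,0,-0.15],[0,95,0,0,-0.15]]' && python3 -c "
from h import *
print(r.get_obs()['joint_pos'])"
```

```text
t: 23.6
tool_pos: [0.525, 0.1444, 0.222]
tcp_rot: [-3.074, 0.012, 0.112]
force: [-0.2, -0.7, 0.7]
width: 0.422
grip_force: 0.0
[ 0.11283881  0.32233093 -0.02414754  1.23606101  0.0678381  -3.1406043 ]
```

Tilt went from 0.099 to 0.068; the same again, longer.

```bash
python3 -m creep '[[0,30,0,0,-0.15],[0,60,0,0,-0.15],[0,90,0,0,-0.15],[0,115,0,0,-0.15],[0,115,0,0,-0.15],[0,115,0,0,-0.15],[0,115,0,0,-0.15],[0,115,0,0,-0.15],[0,115,0,0,-0.15],[0,115,0,0,-0.15]]' && python3 -c "
from h import *
print(r.get_obs()['joint_pos'])"
```

```text
t: 24.85
tool_pos: [0.5362, 0.0853, 0.2142]
tcp_rot: [-3.12, 0.014, 0.028]
force: [-0.7, 0.2, -0.2]
width: 0.419
grip_force: 0.0
[ 0.02858111  0.32754679 -0.03548613  1.22141403  0.02142795 -3.14061975]
```

```bash
python3 -m creep '[[0,20,0,0,-0.15],[0,40,0,0,-0.15],[0,53,0,0,-0.15],[0,53,0,0,-0.15],[0,53,0,0,-0.15],[0,53,0,0,-0.15],[0,53,0,0,-0.15],[0,53,0,0,-0.15],[0,53,0,0,-0.15],[0,53,0,0,-0.15]]' && python3 -c "
from h import *
print(r.get_obs()['joint_pos'])
go(.496,.2815,.16,-1.47)
go(.496,.2815,.22,.1)"
```

```text
t: 26.1
tool_pos: [0.5379, 0.0577, 0.213]
tcp_rot: [3.141, 0.014, -0.011]
force: [-0.4, 0.6, -0.7]
width: 0.425
grip_force: 0.0
[-1.04061636e-02  3.26105392e-01 -4.03847387e-02  1.21847710e+00
 -7.93055192e-05 -3.14060838e+00]
pos [0.5379 0.0577 0.213 ] shift [ -43.7 -223.3   53.6] twist 83.6
pos [0.5379 0.0577 0.213 ] shift [ -44.6 -223.3   -6.4] twist -6.4
```

```bash
python3 -m creep '[[-4,-25,0,9,-0.15],[-8,-50,0,18,-0.15],[-13,-75,0,28,-0.15],[-18,-100,0,38,-0.15],[-23,-125,0,48,-0.15],[-28,-150,0,58,-0.15],[-33,-175,0,68,-0.15],[-38,-200,0,78,-0.15],[-44,-223,0,84,-0.15],[-44,-223,0,84,-0.15]]' && python3 - <<'E'
from h import *
print(r.get_obs()['joint_pos'])
r.grab_frame("wrist")
for d in r.spot_point("wrist","bell_1"): print(round(d["p"],2),np.round(d["at"],3),pix("wrist",d["at"]))
go(.496,.2815,.16,-1.47)
E
```

```text
t: 27.35
tool_pos: [0.4961, 0.2823, 0.2135]
tcp_rot: [3.127, 0.001, -1.474]
force: [-0.5, -0.8, 0.6]
width: 0.421
grip_force: 0.0
[ 0.40313075  0.38501328  0.04631396  1.24511826  0.00564305 -1.26411413]
0.95 [ 0.327  0.295 -0.002] [447. 194.]
0.93 [0.457 0.217 0.008] [355. 121.]
0.84 [0.506 0.232 0.005] [312. 130.]
0.71 [0.495 0.279 0.005] [317. 170.]
0.67 [0.438 0.268 0.006] [365. 166.]
0.66 [ 0.302  0.191 -0.003] [487. 111.]
pos [0.4966 0.2808 0.2136] shift [-0.7 -0.3 53.6] twist -0.3
```

```bash
python3 -c "
from h import *
go(.495,.280,.083,-1.47)"; python3 -m creep '[[0,1,30,0,-0.15],[0,1,60,0,-0.15],[0,1,90,0,-0.15],[0,1,115,0,-0.15],[0,1,130,0,-0.15],[0,1,130,0,-0.15],[0,1,130,0,-1],[0,1,130,0,-1],[0,1,130,0,-1],[0,1,130,0,-1]]' 80
```

```text
pos [0.4966 0.2808 0.2136] shift [  0.8  -0.2 130.6] twist -0.3
t: 28.7
tool_pos: [0.4949, 0.2815, 0.0851]
tcp_rot: [3.131, 0.002, -1.477]
force: [-0.5, 0.3, 6.6]
width: 0.156
grip_force: 78.3
```

```bash
python3 -m creep '[[0,0,-5,0,-1],[0,0,-25,0,-1],[0,0,-50,0,-1],[0,0,-75,0,-1],[0,0,-100,0,-1],[0,0,-120,0,-1],[0,0,-125,0,-1],[0,0,-125,0,-1],[0,0,-125,0,-1],[0,0,-125,0,-1]]' && python3 - <<'E'
from h import *
cv2.imwrite("pics/s7.png",cv2.resize(r.grab_frame("side")[60:220,220:420],None,fx=3.5,fy=3.5))
O=np.array([.614,.043]);a=.1;c=np.array([[np.cos(a),-np.sin(a)],[np.sin(a),np.cos(a)]])
for i,y in enumerate([-.135,-.055,.025,.105]):
    print(i+1,"front",O+c@[-.055,y],"end",O+c@[.04,y+.03])
p=O+c@[-.055,.105]; go(p[0],p[1],.21,-1.47)
E
```

```text
t: 29.95
tool_pos: [0.4948, 0.2808, 0.2077]
tcp_rot: [3.126, 0.001, -1.478]
force: [0.3, 0.3, -0.4]
width: 0.16
grip_force: 78.1
1 front [ 0.57275228 -0.0968164 ] end [ 0.66428268 -0.0574821 ]
2 front [ 0.56476561 -0.01721607] end [0.656296   0.02211823]
3 front [0.55677894 0.06238427] end [0.64830933 0.10171857]
4 front [0.54879226 0.1419846 ] end [0.64032266 0.1813189 ]
pos [0.495  0.2808 0.2079] shift [143.2 -40.6  -2.9] twist -0.4
```

View pics/s7.png

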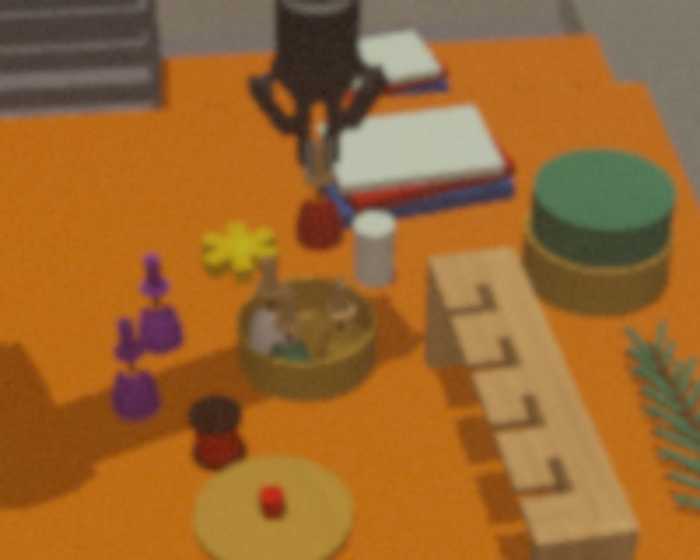

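```bash
python3 -m creep '[[10,-5,-5,0,-1],[30,-10,-5,0,-1],[55,-18,-5,0,-1],[80,-25,-5,0,-1],[105,-33,-5,0,-1],[130,-40,0,0,-1],[143,-41,20,0,-1],[143,-41,45,0,-1],[143,-41,60,0,-1],[143,-41,60,0,-1]]' && python3 - <<'E'
from h import *
im=r.grab_frame("top");o=r.get_obs();print(o["width"])
for k in("slot4_mouth","slot4_end"): print(k,[(round(d["p"],2),np.round(d["at"],3)) for n in("top",) for d in r.spot_point(n,k)][:2])
r.grab_frame("side")
for k in("slot4_mouth","slot4_end"): print(k,[(round(d["p"],2),np.round(d["at"],3)) for n in("side",) for d in r.spot_point(n,k)][:2])
go(.5995,.147,.147,-1.471)
r.grab_frame("wrist")
print([(round(d["p"],2),np.round(d["at"],3)) for d in r.spot_point("wrist","bell_1")],[(round(d["p"],2),np.round(d["at"],3)) for d in r.spot_point("wrist","slot4_mouth")])
E
```

```text
t: 31.25
tool_pos: [0.5478, 0.1417, 0.1468]
tcp_rot: [3.125, 0.001, -1.478]
force: [-0.4, 0.6, -0.8]
width: 0.157
grip_force: 78.1
0.1569813782689973
slot4_mouth [(0.77, array([0.602, 0.148, 0.133]))]
slot4_end [(0.73, array([0.645, 0.186, 0.135]))]
slot4_mouth [(0.85, array([0.606, 0.15 , 0.129])), (0.23, array([0.547, 0.143, 0.069]))]
slot4_end [(0.75, array([0.646, 0.103, 0.13 ])), (0.62, array([0.638, 0.182, 0.131]))]
pos [0.5495 0.1427 0.1489] shift [  0.4 -50.2   1.3] twist -0.4
[(0.92, array([ 0.324,  0.295, -0.004])), (0.83, array([ 0.3  ,  0.194, -0.003])), (0.79, array([0.454, 0.218, 0.009])), (0.65, array([0.552, 0.141, 0.07 ]))] [(0.76, array([0.6  , 0.144, 0.129]))]
```

```bash
python3 -m creep '[[0,-15,0,0,-1],[0,-30,0,0,-1],[0,-45,0,0,-1],[0,-57,0,0,-1],[0,-69,0,0,-1],[0,-81,0,0,-1],[0,-90,0,0,-1],[0,-94,0,0,-1],[0,-94,0,0,-1],[0,-94,0,0,-1]]' && python3 -c "
from h import *
go(.6403,.1813,.142,-1.471)"
```

```text
t: 32.95
tool_pos: [0.642, 0.1512, 0.1466]
tcp_rot: [3.127, 0.001, -1.477]
force: [-0.3, -0.6, -1.5]
width: 0.157
grip_force: 78.2
pos [0.642  0.1512 0.1466] shift [-30.1  -1.2   4.6] twist -0.4
```

```bash
python3 -m creep '[[-7,0,0,0,-1],[-14,0,0,0,-1],[-21,0,0,0,-1],[-27,0,0,0,-1],[-30,0,0,0,-1],[-30,0,0,0,-1],[-30,0,2,0,-1],[-30,0,4,0,-1],[-30,0,4,0,-1],[-30,0,4,0,-1]]'
```

```text
t: 34.2
tool_pos: [0.6394, 0.181, 0.1426]
tcp_rot: [3.127, 0.001, -1.478]
force: [0.2, -0.7, -0.7]
width: 0.158
grip_force: 78.4
```

```bash
python3 -m creep '[[0,0,1,0,-1],[0,0,1.5,0,-1],[0,0,1.5,0,-1],[0,0,1.5,0,-0.6],[0,0,1.5,0,-0.15],[0,0,1.5,0,-0.15],[0,0,-10,0,-0.15],[0,0,-30,0,-0.15],[0,0,-60,0,-0.15],[0,0,-70,0,-0.15]]' && python3 - <<'E'
from h import *
s=r.grab_frame("side");w=r.grab_frame("wrist")
cv2.imwrite("pics/s8.png",np.hstack([cv2.resize(s[100:250,300:420],(400,500)),cv2.resize(w,None,fx=.625,fy=.625)[0:250].repeat(2,0)[:500]]))
for d in r.spot_point("wrist","bell_1"): print(round(d["p"],2),np.round(d["at"],3))
go(.508,.231,.21,-1.471)
E
```

```text
t: 35.45
tool_pos: [0.6418, 0.1813, 0.2155]
tcp_rot: [3.132, 0.002, -1.478]
force: [0.1, 0.6, -0.1]
width: 0.427
grip_force: 0.0
0.92 [0.441 0.271 0.004]
0.86 [0.508 0.229 0.005]
0.64 [ 0.302  0.194 -0.002]
0.63 [0.64  0.181 0.063]
0.63 [ 0.325  0.297 -0.003]
0.62 [0.454 0.216 0.007]
pos [0.6408 0.1812 0.2129] shift [-62.  127.6   4.6] twist -0.4
```

View pics/s8.png

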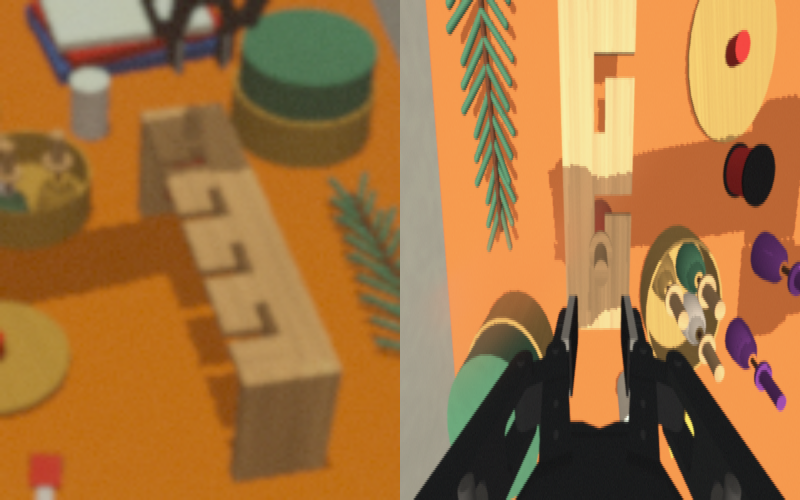

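Red hangs in slot 4 (left crop 195,135), read at (0.640, 0.181, 0.063). Next is brass.

```bash
python3 -m creep '[[-6,12,0,0,-0.15],[-16,34,0,0,-0.15],[-28,58,0,0,-0.15],[-40,82,0,0,-0.15],[-51,106,0,0,-0.15],[-58,120,0,0,-0.15],[-62,127,0,0,-0.15],[-62,127,20,0,-0.15],[-62,127,30,0,-0.15],[-62,127,30,0,-0.15]]' && python3 -c "
from h import *
go(.508,.230,.084,-1.471)"
```

```text
t: 36.85
tool_pos: [0.5074, 0.2306, 0.1834]
tcp_rot: [3.125, 0.001, -1.478]
force: [0.0, 0.3, 1.2]
width: 0.424
grip_force: 0.0
pos [0.5074 0.2306 0.1834] shift [ 0.7 -2.2 99.4] twist -0.4
```

```bash
python3 -m creep '[[0,-2,30,0,-0.15],[0,-2,60,0,-0.15],[0,-2,85,0,-0.15],[0,-2,99,0,-0.15],[0,-2,99,0,-0.15],[0,-2,99,0,-1],[0,-2,99,0,-1],[0,-2,99,0,-1],[0,-2,99,0,-1],[0,-2,99,0,-1]]' && python3 -m creep '[[0,0,-5,0,-1],[0,0,-25,0,-1],[0,0,-50,0,-1],[0,0,-75,0,-1],[0,0,-100,0,-1],[0,0,-120,0,-1],[0,0,-128,0,-1],[0,0,-128,0,-1],[0,0,-128,0,-1],[0,0,-128,0,-1]]' && python3 -c "
from h import *
go(.5568,.0624,.147,-1.471)"
```

```text
t: 38.1
tool_pos: [0.5097, 0.2316, 0.087]
tcp_rot: [3.131, 0.002, -1.478]
force: [-0.7, -0.3, 5.6]
width: 0.156
grip_force: 78.2
t: 39.35
tool_pos: [0.5096, 0.231, 0.2124]
tcp_rot: [3.126, 0.001, -1.478]
force: [-1.1, -0.7, 0.0]
width: 0.158
grip_force: 78.0
pos [0.5096 0.231  0.2124] shift [172.3 -32.3  64.8] twist -0.4
```

```bash
python3 -m creep '[[10,-3,0,0,-1],[30,-7,0,0,-1],[55,-12,0,0,-1],[80,-17,0,0,-1],[105,-22,0,0,-1],[130,-28,10,0,-1],[155,-32,30,0,-1],[172,-32,50,0,-1],[172,-32,62,0,-1],[172,-32,62,0,-1]]' && python3 - <<'E'
from h import *
go(.5568,.0624,.149,-1.471);go(.6523,.0720,.149,-1.471)
r.grab_frame("side")
print([(round(d["p"],2),np.round(d["at"],3)) for d in r.spot_point("side","bell_1")])
print([(round(d["p"],2),np.round(d["at"],3)) for d in r.spot_point("side","slot3_mouth")])
E
```

```text
t: 40.6
tool_pos: [0.5563, 0.0627, 0.1499]
tcp_rot: [3.125, 0.002, -1.478]
force: [-0.3, 0.2, -0.3]
width: 0.153
grip_force: 78.1
pos [0.5563 0.0627 0.1499] shift [ 0.3 -0.5  0.9] twist -0.4
pos [0.5563 0.0627 0.1499] shift [ -0.4 -96.4  -0.6] twist -0.4
[(0.81, array([0.305, 0.19 , 0.002])), (0.73, array([0.444, 0.269, 0.004])), (0.66, array([0.456, 0.216, 0.005])), (0.61, array([0.333, 0.291, 0.   ])), (0.55, array([0.559, 0.062, 0.072])), (0.48, array([0.637, 0.183, 0.06 ]))]
[(0.69, array([0.614, 0.064, 0.13 ]))]
```

```bash
python3 -m creep '[[0,-15,0,0,-1],[0,-30,0,0,-1],[0,-45,0,0,-1],[0,-57,0,0,-1],[0,-69,0,0,-1],[0,-81,0,0,-1],[0,-90,0,0,-1],[0,-95,0,0,-1],[0,-95,0,0,-1],[0,-95,0,0,-1]]' && python3 -m creep '[[-7,0,0,0,-1],[-14,0,0,0,-1],[-21,0,0,0,-1],[-27,0,0,0,-1],[-30,0,0,0,-1],[-30,0,0,0,-1],[-30,0,2,0,-1],[-30,0,4,0,-1],[-30,0,4,0,-1],[-30,0,4,0,-1]]'
```

```text
t: 42.0
tool_pos: [0.6515, 0.0718, 0.1495]
tcp_rot: [3.127, 0.001, -1.478]
force: [0.2, 0.2, -1.0]
width: 0.158
grip_force: 78.1
t: 43.25
tool_pos: [0.6489, 0.1015, 0.1454]
tcp_rot: [3.127, 0.001, -1.478]
force: [0.2, 0.1, -0.3]
width: 0.158
grip_force: 78.1
```

```bash
python3 -m creep '[[0,0,1,0,-1],[0,0,2,0,-1],[0,0,2,0,-1],[0,0,2,0,-0.6],[0,0,2,0,-0.15],[0,0,2,0,-0.15],[0,0,-10,0,-0.15],[0,0,-30,0,-0.15],[0,0,-60,0,-0.15],[0,0,-70,0,-0.15]]' && python3 - <<'E'
from h import *
r.grab_frame("side")
for n in("side",):
  for d in r.spot_point(n,"bell_1"): print(round(d["p"],2),np.round(d["at"],3))
go(.456,.217,.19,-1.471)
E
```

```text
t: 44.5
tool_pos: [0.6513, 0.1017, 0.2185]
tcp_rot: [3.132, 0.001, -1.478]
force: [0.7, -1.0, 0.4]
width: 0.422
grip_force: 0.0
0.71 [0.304 0.192 0.002]
0.62 [0.638 0.181 0.064]
0.62 [0.446 0.268 0.006]
0.6 [0.458 0.215 0.004]
0.56 [0.327 0.29  0.   ]
0.55 [0.651 0.103 0.064]
0.17 [ 0.395 -0.463 -0.002]
pos [0.651  0.1017 0.2171] shift [-132.9  183.1   29.3] twist -0.4
```

Brass hangs too. Next is green.

```bash
python3 -m creep '[[-9,14,0,0,-0.15],[-25,35,0,0,-0.15],[-45,62,0,0,-0.15],[-65,90,0,0,-0.15],[-85,118,0,0,-0.15],[-105,146,0,0,-0.15],[-122,168,0,0,-0.15],[-133,183,10,0,-0.15],[-133,183,25,0,-0.15],[-133,183,30,0,-0.15]]' && python3 - <<'E'
from h import *
r.grab_frame("wrist")
for d in r.spot_point("wrist","bell_1"): print(round(d["p"],2),np.round(d["at"],3))
go(.456,.217,.084,-1.471)
E
```

```text
t: 45.85
tool_pos: [0.4543, 0.2164, 0.1863]
tcp_rot: [3.125, 0.0, -1.478]
force: [0.5, 0.1, 0.1]
width: 0.424
grip_force: 0.0
0.95 [0.452 0.218 0.01 ]
0.94 [ 0.302  0.191 -0.004]
0.9 [0.438 0.271 0.006]
0.81 [0.64  0.181 0.063]
0.72 [0.648 0.099 0.062]
0.57 [ 0.328  0.293 -0.003]
pos [0.4548 0.2163 0.1869] shift [ -0.5  -2.9 102.9] twist -0.4
```

```bash
python3 -m creep '[[0,-2,30,0,-0.15],[0,-2,60,0,-0.15],[0,-2,88,0,-0.15],[0,-2,103,0,-0.15],[0,-2,103,0,-0.15],[0,-2,103,0,-1],[0,-2,103,0,-1],[0,-2,103,0,-1],[0,-2,103,0,-1],[0,-2,103,0,-1]]' && python3 -m creep '[[0,0,-5,0,-1],[0,0,-25,0,-1],[0,0,-50,0,-1],[0,0,-75,0,-1],[0,0,-100,0,-1],[0,0,-120,0,-1],[0,0,-128,0,-1],[0,0,-128,0,-1],[0,0,-128,0,-1],[0,0,-128,0,-1]]' && python3 -c "
from h import *
go(.5648,-.0172,.149,-1.471)"
```

```text
t: 47.2
tool_pos: [0.4568, 0.2176, 0.0866]
tcp_rot: [3.131, 0.002, -1.477]
force: [-0.7, -0.5, 6.4]
width: 0.154
grip_force: 78.3
t: 48.45
tool_pos: [0.4566, 0.217, 0.2123]
tcp_rot: [3.126, 0.001, -1.478]
force: [-0.3, -0.2, -0.3]
width: 0.152
grip_force: 78.1
pos [0.4566 0.217  0.2123] shift [243.3 -86.9  61.6] twist -0.4
```

```bash
python3 -m creep '[[12,-5,0,0,-1],[37,-14,0,0,-1],[65,-24,0,0,-1],[95,-34,0,0,-1],[125,-45,0,0,-1],[155,-56,0,0,-1],[185,-67,0,0,-1],[215,-78,10,0,-1],[235,-86,25,0,-1],[243,-87,40,0,-1]]' && python3 - <<'E'
from h import *
go(.5648,-.0172,.149,-1.471)
r.grab_frame("side")
print([(round(d["p"],2),np.round(d["at"],3)) for d in r.spot_point("side","bell_1")])
print([(round(d["p"],2),np.round(d["at"],3)) for d in r.spot_point("side","slot2_mouth")],[(round(d["p"],2),np.round(d["at"],3)) for d in r.spot_point("side","lid")])
E
```

```text
t: 49.7
tool_pos: [0.5662, -0.0179, 0.1702]
tcp_rot: [3.127, 0.002, -1.479]
force: [-0.1, 0.6, -1.4]
width: 0.159
grip_force: 78.1
pos [ 0.5662 -0.0179  0.1702] shift [-0.8  1.  21.3] twist -0.5
[(0.76, array([0.329, 0.291, 0.001])), (0.75, array([0.446, 0.269, 0.005])), (0.73, array([ 0.302,  0.19 , -0.   ])), (0.71, array([ 0.568, -0.019,  0.089])), (0.59, array([0.654, 0.101, 0.065])), (0.16, array([0.415, 0.422, 0.004]))]
[(0.87, array([ 0.622, -0.016,  0.131]))] [(0.6, array([0.425, 0.019, 0.002]))]
```

```bash
python3 -m creep '[[-1,1,10,0,-1],[-1,1,21,0,-1],[-1,1,21,0,-1],[-1,-20,21,0,-1],[-1,-42,21,0,-1],[-1,-60,21,0,-1],[-1,-76,21,0,-1],[-1,-88,21,0,-1],[-1,-94,21,0,-1],[-1,-94,21,0,-1]]' && python3 -c "
from h import *
go(.6563,.0221,.145,-1.471)"
```

```text
t: 51.15
tool_pos: [0.6593, -0.0068, 0.1492]
tcp_rot: [3.127, 0.001, -1.477]
force: [0.5, -0.0, -1.2]
width: 0.155
grip_force: 78.2
pos [ 0.6593 -0.0068  0.1492] shift [-29.1   0.2   4.2] twist -0.4
```

```bash
python3 -m creep '[[-7,0,0,0,-1],[-14,0,0,0,-1],[-21,0,0,0,-1],[-27,0,0,0,-1],[-29,0,0,0,-1],[-29,0,0,0,-1],[-29,0,2,0,-1],[-29,0,4,0,-1],[-29,0,5,0,-1],[-29,0,6,0,-1]]' && python3 -m creep '[[0,0,0,0,-1],[0,0,0,0,-0.6],[0,0,0,0,-0.15],[0,0,0,0,-0.15],[0,0,-10,0,-0.15],[0,0,-30,0,-0.15],[0,0,-60,0,-0.15],[0,0,-70,0,-0.15],[0,0,-70,0,-0.15],[0,0,-70,0,-0.15]]' && python3 - <<'E'
from h import *
r.grab_frame("side")
for n in("side",):
  for d in r.spot_point(n,"bell_1"): print(round(d["p"],2),np.round(d["at"],3))
go(.441,.270,.19,-1.471)
E
```

```text
t: 52.4
tool_pos: [0.6563, 0.0218, 0.1437]
tcp_rot: [3.128, 0.001, -1.478]
force: [-2.1, -0.3, 5.1]
width: 0.15
grip_force: 78.4
t: 53.65
tool_pos: [0.6568, 0.022, 0.2121]
tcp_rot: [3.126, 0.002, -1.478]
force: [0.7, -0.8, 0.1]
width: 0.429
grip_force: 0.0
0.68 [0.446 0.268 0.004]
0.65 [0.326 0.292 0.003]
0.65 [ 0.304  0.192 -0.002]
0.63 [0.638 0.179 0.064]
0.4 [0.658 0.019 0.059]
pos [0.6566 0.022  0.2119] shift [-266.9  191.2   25.6] twist -0.4
```

```bash
python3 -m creep '[[-12,10,0,0,-0.15],[-40,30,0,0,-0.15],[-72,52,0,0,-0.15],[-104,75,0,0,-0.15],[-136,98,0,0,-0.15],[-168,121,0,0,-0.15],[-200,144,0,0,-0.15],[-230,165,0,0,-0.15],[-255,183,0,0,-0.15],[-267,191,0,0,-0.15]]' && python3 -m creep '[[0,0,5,0,-0.15],[0,0,15,0,-0.15],[0,0,25,0,-0.15],[0,0,25,0,-0.15],[0,0,25,0,-0.15],[0,0,25,0,-0.15],[0,0,25,0,-0.15],[0,0,25,0,-0.15],[0,0,25,0,-0.15],[0,0,25,0,-0.15]]' && python3 - <<'E'
from h import *
r.grab_frame("wrist")
for d in r.spot_point("wrist","bell_1"): print(round(d["p"],2),np.round(d["at"],3))
go(.442,.269,.084,-1.471)
E
```

```text
t: 55.0
tool_pos: [0.4409, 0.2707, 0.2158]
tcp_rot: [3.126, 0.001, -1.476]
force: [-0.5, 0.2, -0.5]
width: 0.42
grip_force: 0.0
t: 56.25
tool_pos: [0.442, 0.2701, 0.1915]
tcp_rot: [3.128, 0.001, -1.478]
force: [-0.0, -0.2, 0.2]
width: 0.425
grip_force: 0.0
0.82 [0.643 0.182 0.062]
0.81 [ 0.326  0.292 -0.002]
0.77 [0.439 0.27  0.005]
0.57 [0.303 0.195 0.002]
pos [0.442  0.27   0.1914] shift [  1.2  -1.5 107.4] twist -0.4
```

```bash
python3 -m creep '[[0,-1,30,0,-0.15],[0,-1,60,0,-0.15],[0,-1,90,0,-0.15],[0,-1,107,0,-0.15],[0,-1,107,0,-0.15],[0,-1,107,0,-1],[0,-1,107,0,-1],[0,-1,107,0,-1],[0,-1,107,0,-1],[0,-1,107,0,-1]]' && python3 -m creep '[[0,0,-5,0,-1],[0,0,-25,0,-1],[0,0,-50,0,-1],[0,0,-75,0,-1],[0,0,-100,0,-1],[0,0,-120,0,-1],[0,0,-128,0,-1],[0,0,-128,0,-1],[0,0,-128,0,-1],[0,0,-128,0,-1]]' && python3 -c "
from h import *
go(.5728,-.0968,.149,-1.471)"
```

```text
t: 57.6
tool_pos: [0.4425, 0.2706, 0.0856]
tcp_rot: [3.13, 0.002, -1.478]
force: [-0.6, -0.2, 5.5]
width: 0.156
grip_force: 78.2
t: 58.85
tool_pos: [0.4427, 0.2699, 0.2114]
tcp_rot: [3.126, 0.001, -1.478]
force: [0.1, -0.0, -1.3]
width: 0.154
grip_force: 78.0
pos [0.4427 0.2699 0.2114] shift [377.2 -96.4  60.6] twist -0.4
```

```bash
python3 -m creep '[[15,-5,0,0,-1],[45,-13,0,0,-1],[85,-23,0,0,-1],[125,-33,0,0,-1],[165,-43,0,0,-1],[205,-53,0,0,-1],[245,-63,0,0,-1],[285,-73,0,0,-1],[320,-82,0,0,-1],[340,-88,0,0,-1]]' && python3 -m creep '[[15,-4,0,0,-1],[30,-8,15,0,-1],[37,-8,30,0,-1],[37,-8,45,0,-1],[37,-8,55,0,-1],[37,-8,60,0,-1],[37,-8,60,0,-1],[37,-8,60,0,-1],[37,-8,60,0,-1],[37,-8,60,0,-1]]' && python3 - <<'E'
from h import *
go(.5728,-.0968,.148,-1.471); go(.6672,-.0872,.148,-1.471)
r.grab_frame("side")
print([(round(d["p"],2),np.round(d["at"],3)) for d in r.spot_point("side","bell_1")])
print([(round(d["p"],2),np.round(d["at"],3)) for d in r.spot_point("side","slot1_mouth")])
E
```

```text
t: 60.1
tool_pos: [0.5627, -0.0627, 0.2104]
tcp_rot: [3.127, 0.001, -1.48]
force: [0.3, 0.4, -0.9]
width: 0.156
grip_force: 78.1
t: 61.35
tool_pos: [0.5734, -0.0964, 0.1509]
tcp_rot: [3.128, 0.001, -1.478]
force: [0.5, -0.3, -1.3]
width: 0.161
grip_force: 78.1
pos [ 0.5734 -0.0964  0.1509] shift [0.3 0.6 2.9] twist -0.4
pos [ 0.5734 -0.0964  0.1509] shift [ -0.4 -94.3   1.6] twist -0.4
[(0.78, array([0.33 , 0.291, 0.001])), (0.74, array([ 0.576, -0.099,  0.07 ])), (0.53, array([ 0.301,  0.191, -0.001]))]
[(0.72, array([ 0.625, -0.091,  0.133])), (0.21, array([0.608, 0.066, 0.13 ]))]
```

```bash
python3 -m creep '[[0,-12,3,0,-1],[0,-28,3,0,-1],[0,-44,3,0,-1],[0,-57,3,0,-1],[0,-69,3,0,-1],[0,-81,3,0,-1],[0,-90,3,0,-1],[0,-94,2,0,-1],[0,-94,2,0,-1],[0,-94,2,0,-1]]' && python3 -m creep '[[-7,0,0,0,-1],[-14,0,0,0,-1],[-21,0,0,0,-1],[-27,0,0,0,-1],[-30,0,0,0,-1],[-30,0,0,0,-1],[-30,0,2,0,-1],[-30,0,4,0,-1],[-30,0,5,0,-1],[-30,0,6,0,-1]]'
```

```text
t: 62.75
tool_pos: [0.6664, -0.0876, 0.1472]
tcp_rot: [3.127, 0.001, -1.478]
force: [-0.0, -0.5, -1.1]
width: 0.153
grip_force: 78.1
t: 64.0
tool_pos: [0.6638, -0.058, 0.1425]
tcp_rot: [3.128, 0.001, -1.478]
force: [-4.2, 0.3, 9.4]
width: 0.161
grip_force: 78.8
```

```bash
python3 -m creep '[[0,0,-1,0,-1],[0,0,-1,0,-0.6],[0,0,-1,0,-0.15],[0,0,-1,0,-0.15],[0,0,-10,0,-0.15],[0,0,-30,0,-0.15],[0,0,-60,0,-0.15],[0,0,-70,0,0.1],[0,10,-70,0,0.1],[0,30,-70,0,0.1]]' && python3 -m creep '[[0,30,0,0,0.1],[0,70,0,0,0.1],[0,110,0,0,0.1],[0,145,0,0,0.1],[0,180,0,0,0.1],[-20,205,0,0,0.1],[-40,215,0,0,0.1],[-50,215,0,0,0.1],[-50,215,0,0,0.1],[-50,215,0,0,0.1]]' && python3 - <<'E'
from h import *
a={}
for n in("top","side","wrist"):
  a[n]=r.grab_frame(n)
  for k in("lid","tin","bell_1"):print(n,k,[(round(d["p"],2),np.round(d["at"],3).tolist()) for d in r.spot_point(n,k)])
cv2.imwrite("pics/s9.png",np.hstack([cv2.resize(a["side"][110:250,280:400],(380,443)),cv2.resize(a["top"][110:260,200:340],(413,443))]))
go(.425,.019,.15,-1.471)
E
```

```text
t: 65.25
tool_pos: [0.6351, -0.0605, 0.2112]
tcp_rot: [3.128, 0.001, -1.477]
force: [0.5, 0.1, -0.2]
width: 0.549
grip_force: 0.0
t: 66.5
tool_pos: [0.4172, -0.0309, 0.2147]
tcp_rot: [3.128, 0.001, -1.477]
force: [0.5, -0.8, -1.3]
width: 0.549
grip_force: 0.0
top lid []
top tin [(0.98, [0.478, 0.253, 0.0])]
top bell_1 [(0.76, [0.328, 0.293, 0.003]), (0.58, [0.666, -0.059, 0.064]), (0.56, [0.646, 0.183, 0.06]), (0.56, [0.302, 0.194, -0.002]), (0.52, [0.649, 0.098, 0.058]), (0.34, [0.642, 0.182, 0.134])]
side lid [(0.75, [0.423, 0.018, 0.002]), (0.49, [0.652, 0.101, 0.064])]
side tin [(0.87, [0.474, 0.246, -0.0]), (0.69, [0.647, -0.415, -0.002]), (0.53, [0.616, 0.047, 0.001])]
side bell_1 [(0.64, [0.668, -0.06, 0.062]), (0.63, [0.33, 0.29, -0.0]), (0.59, [0.655, 0.103, 0.064]), (0.58, [0.302, 0.189, -0.002]), (0.55, [0.658, 0.019, 0.06]), (0.52, [0.639, 0.183, 0.063])]
wrist lid [(0.91, [0.429, 0.02, -0.001])]
wrist tin [(0.45, [0.658, 0.021, 0.127])]
wrist bell_1 [(0.7, [0.661, -0.06, 0.059]), (0.68, [0.645, 0.101, 0.065]), (0.61, [0.302, 0.194, -0.002]), (0.56, [0.659, 0.02, 0.064]), (0.43, [0.641, 0.181, 0.063])]
pos [ 0.4162 -0.0308  0.2148] shift [-48.6 -14.3  64.6] twist -0.4
```

View pics/s9.png

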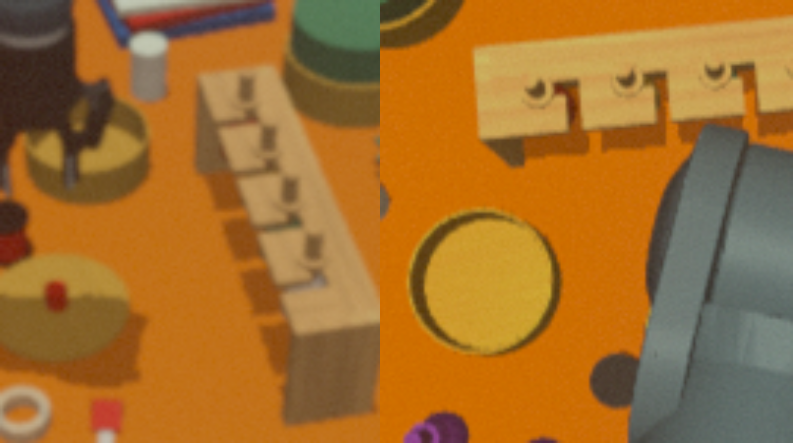

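All four bells hang at the closed ends and the tin is empty (right crop 485,282). The lid was knocked to about (0.425, 0.019) and lies flat there (left crop 57,297). I'll fetch it.

```bash
python3 -m creep '[[-10,-3,0,0,0.1],[-25,-7,10,0,0.1],[-40,-11,25,0,0.1],[-49,-14,45,0,0.1],[-49,-14,65,0,0.1],[-49,-14,80,0,0.1],[-49,-14,90,0,0.1],[-49,-14,90,0,0.1],[-49,-14,90,0,0.1],[-49,-14,90,0,0.1]]' 110 && python3 - <<'E'
from h import *
w=r.grab_frame("wrist").astype(int)
m=((w[...,2]>110)&(w[...,1]<75)&(w[...,0]<75)).astype(np.uint8)
n,_,st,c=cv2.connectedComponentsWithStats(m)
for i in range(1,n):
    if st[i,4]>60: print(st[i],c[i],ray("wrist",*c[i],.032))
print([(round(d["p"],2),np.round(d["at"],3).tolist()) for d in r.spot_point("wrist","lid")])
go(.426,.019,.016,-1.471); cv2.imwrite("pics/w10.png",w)
E
```

```text
t: 68.35
tool_pos: [0.4249, 0.0193, 0.1253]
tcp_rot: [3.129, 0.001, -1.478]
force: [0.4, 0.2, 0.2]
width: 0.548
grip_force: 0.0
[301 182  27  33 704] [314.28693182 198.23721591] [0.42688326 0.01772665 0.032     ]
[335 267  30  26 504] [348.58730159 277.96031746] [0.3889382  0.09083351 0.032     ]
[ 11 345  29  50 698] [ 25.11891117 370.98424069] [0.6996563  0.22408453 0.032     ]
[(0.58, [0.428, 0.019, 0.0])]
pos [0.4248 0.0193 0.1251] shift [  0.5  -2.6 109.1] twist -0.4[ WARN:0@1.770] global loadsave.cpp:1063 imwrite_ Unsupported depth image for selected encoder is fallbacked to CV_8U.
```

View pics/w10.png

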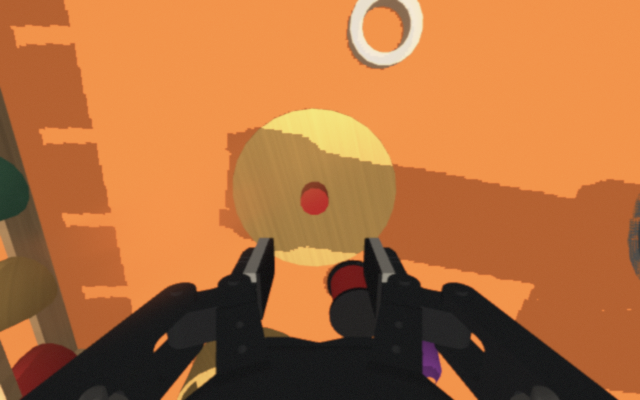

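```bash
python3 -m creep '[[0,-3,30,0,0.1],[0,-3,60,0,0.1],[0,-3,85,0,0.1],[0,-3,102,0,0.1],[0,-3,108,0,0.1],[0,-3,108,0,0.1],[0,-3,108,0,-1],[0,-3,108,0,-1],[0,-3,108,0,-1],[0,-3,108,0,-1]]' && python3 -m creep '[[0,0,0,0,-1],[0,0,-5,0,-1],[0,0,-25,0,-1],[0,0,-50,0,-1],[0,0,-75,0,-1],[0,0,-100,0,-1],[0,0,-110,0,-1],[0,0,-110,0,-1],[0,0,-110,0,-1],[0,0,-110,0,-1]]' && python3 - <<'E'
from h import *
r.grab_frame("side")
print([(round(d["p"],2),np.round(d["at"],3).tolist()) for d in r.spot_point("side","lid")])
go(.477,.251,.13,-1.471)
E
```

```text
t: 69.7
tool_pos: [0.4268, 0.0196, 0.0179]
tcp_rot: [3.13, 0.001, -1.478]
force: [-2.7, -0.6, 6.7]
width: 0.239
grip_force: 107.6
t: 70.95
tool_pos: [0.4264, 0.0197, 0.1256]
tcp_rot: [3.125, 0.002, -1.478]
force: [-0.8, -0.6, -1.2]
width: 0.234
grip_force: 108.0
[(0.61, [0.424, 0.019, 0.11])]
pos [0.4267 0.0197 0.1259] shift [-225.6  -71.5   -4.8] twist -0.4
```

```bash
python3 -m creep '[[-10,-3,0,0,-1],[-30,-10,0,0,-1],[-55,-18,0,0,-1],[-80,-26,0,0,-1],[-110,-35,0,0,-1],[-140,-45,0,0,-1],[-170,-54,0,0,-1],[-198,-63,0,0,-1],[-218,-69,0,0,-1],[-226,-72,0,0,-1]]' && python3 - <<'E'
from h import *
for n in("side","top"):
  r.grab_frame(n)
  for k in("lid","tin"):print(n,k,[(round(d["p"],2),np.round(d["at"],3).tolist()) for d in r.spot_point(n,k)][:2])
im=cv2.imread("pics/top0.png")
go(.477,.252,.065,-1.471);print(r.get_obs()["width"])
E
```

```text
t: 72.3
tool_pos: [0.478, 0.2526, 0.1257]
tcp_rot: [3.127, 0.001, -1.476]
force: [-0.9, -1.0, -0.9]
width: 0.241
grip_force: 108.0
side lid [(0.95, [0.478, 0.252, 0.106])]
side tin [(0.93, [0.476, 0.25, 0.002]), (0.52, [0.648, -0.417, -0.003])]
top lid [(0.59, [0.477, 0.249, 0.106])]
top tin [(0.69, [0.392, -0.46, -0.002])]
pos [0.4778 0.2505 0.1259] shift [-1.5 -0.3 60.9] twist -0.4
0.2394171120730358
```

```bash
python3 -m creep '[[0,0,15,0,-1],[0,0,30,0,-1],[0,0,42,0,-1],[0,0,50,0,-1],[0,0,56,0,-1],[0,0,61,0,-1],[0,0,64,0,-1],[0,0,65,0,-1],[0,0,65,0,-1],[0,0,65,0,-1]]'
```

```text
t: 73.85
tool_pos: [0.4773, 0.2515, 0.0612]
tcp_rot: [3.128, 0.002, -1.478]
force: [0.4, -0.2, -2.0]
width: 0.235
grip_force: 108.0
```

```bash
python3 -m creep '[[0,0,1,0,-1],[0,0,1.5,0,-1],[0,0,1.5,0,-0.6],[0,0,1.5,0,0],[0,0,1.5,0,0.1],[0,0,1.5,0,0.1],[0,0,-15,0,0.1],[0,0,-50,0,0.1],[0,0,-90,0,0.1],[0,0,-120,0,0.1]]' && python3 -m creep '[[10,20,0,0,0.1],[40,45,0,0,0.1],[80,70,0,0,0.1],[120,80,0,0,0.1],[160,80,0,0,0.1],[190,80,0,0,0.1],[220,80,0,0,0.1],[240,80,0,0,0.1],[240,80,0,0,0.1],[240,80,0,0,0.1]]' && python3 - <<'E'
from h import *
a={}
for n in("side","top"):
  a[n]=r.grab_frame(n)
  for k in("lid","bell_1"):print(n,k,[(round(d["p"],2),np.round(d["at"],3).tolist()) for d in r.spot_point(n,k)])
print(tool()[0])
cv2.imwrite("pics/s11.png",np.vstack([np.hstack([cv2.resize(a["side"][110:210,240:400],(480,300)),cv2.resize(a["side"][130:180,285:335],(300,300))]),np.hstack([cv2.resize(a["top"][110:260,170:410],(480,300)),cv2.resize(a["side"][215:275,285:345],(300,300))])]))
E
```

```text
t: 75.1
tool_pos: [0.4792, 0.2515, 0.1826]
tcp_rot: [3.129, 0.002, -1.478]
force: [-0.3, -0.5, -0.0]
width: 0.55
grip_force: 0.0
t: 76.35
tool_pos: [0.4213, 0.0054, 0.1816]
tcp_rot: [3.127, 0.002, -1.477]
force: [-0.6, 0.4, 0.9]
width: 0.549
grip_force: 0.0
side lid [(0.59, [0.477, 0.252, 0.044])]
side bell_1 [(0.64, [0.328, 0.292, 0.001]), (0.64, [0.304, 0.189, 0.001]), (0.62, [0.668, -0.059, 0.062]), (0.52, [0.658, 0.019, 0.061]), (0.43, [0.655, 0.102, 0.064]), (0.4, [0.638, 0.181, 0.063])]
top lid [(0.71, [0.477, 0.251, 0.04])]
top bell_1 [(0.74, [0.33, 0.295, 0.004]), (0.65, [0.301, 0.194, 0.001]), (0.56, [0.65, 0.098, 0.061]), (0.52, [0.668, -0.059, 0.063]), (0.49, [0.641, 0.182, 0.06]), (0.44, [0.656, 0.023, 0.063])]
[0.42137999 0.00550628 0.18167166]
```

View pics/s11.png

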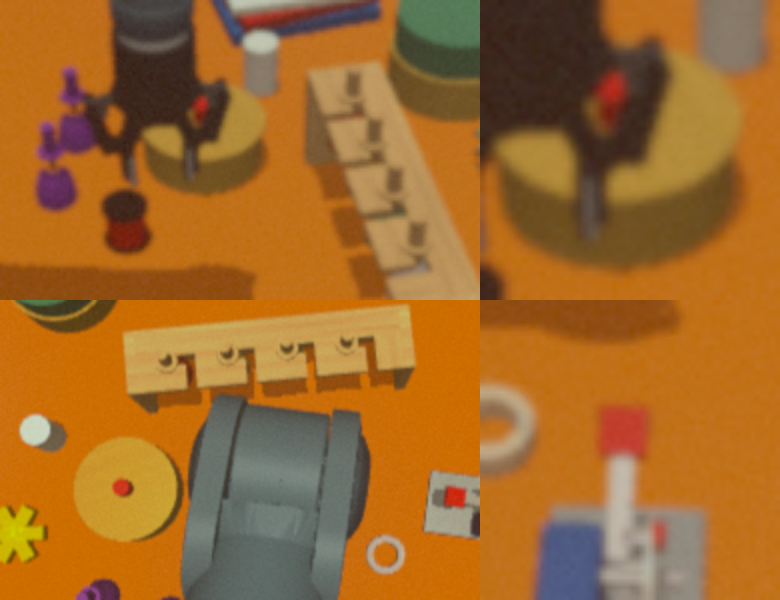

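The picture shows the lid level on the tin (top view 127,488), four bells at the slots' closed ends, the lever up (623,430) and the arm clear of everything. Handing in.

```bash
python3 -c "
from bench import r
print(r.hand_in())"
```

```text
the job is handed in; nothing more can be done
None
```

I handed the job in with all four bells hung in the rack, the counter clicked four times and the lid level on the empty tin, all checked in the camera images; the hand-in call returned no verdict.

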